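Clamp a glued coffee-maker housing in the bench jig

ROBOT

A 6-joint arm with a two-finger parallel gripper is mounted at the origin on the work surface. World frame = base frame: x ahead of the robot, y to its left, z up, the work surface at z = 0. Lengths are in m, angles in rad, forces in N, time in s.
With the tool pointing down it reaches from about 0.35 to 0.975 m from the base axis. Payload 4.9 kg.
Tool frame: the origin (TCP) lies on the centre line of the jaws, within the pads' length; the fingertips stand manip.tcp_to_tips ahead of it and the grasp point (between the pads) is the TCP (manip.tcp_to_tips is the distance from the TCP to the fingertips, in m); y points along the fingers, z is the direction in which the jaws open and shut, and the axes are right-handed (so a half turn about y gives the same grasp; the last joint's range is limited). The gripper opens to 85 mm and grips with 20 to 120 N. Pads are 22 mm wide; open, the fingers measure 114 mm over their backs; the gripper's body (76 mm by 85 mm) begins 54 mm behind the grasp point. The pads swing forward as they close: fully open they stand 13 mm farther back than shut.
Start: joints at [1.152, 0.053, 1.613, -0, 1.476, -0.119], TCP at [0.185, 0.597, 0.25] pointing down, gripper open.
Joint ranges: [-3.01, 3.01], [-1.01, 2.22], [0.06, 2.58], [-1.02, 4.17], [0.09, 2.62], [-3.14, 3.14]. Speed limits (rad/s): [2.57, 2.57, 3.14, 3.14, 3.14, 3.14].

INTERFACE

Orientations are given as a unit quaternion [w, x, y, z].
In Python, from plant import manip gives the robot as it stands.
- The arm moves only by the tool apply_moves, never from a script. Its argument "moves" is a list of rows, each a list of 7 numbers: the gripper's target within -1 to 1 (shut at 1, half-way at 0, fully open at -1), then the shift along the tool's x, y, z in mm, then the turn, a rotation vector about the tool's x, y, z in degrees. A call has 1 to 20 rows; each row shifts and turns the commanded pose from where the row before left it, along the tool's axes as they then stand; what a row does not reach is not made up. A row lasts 1/10 s, in which the tool goes at most 50 mm and 8.59 degrees, less where a joint would pass 70% of its speed; a pose out of reach is approached as far as the arm can. A call with a gripper value outside its range is refused whole. The fingers move at their own pace and stop on an object; the grip force is fixed at half the most. Time passes only in rows, so rows that do not move let the fingers close. It gives the time, the measured TCP pose, the force and the opening at its end, in the units of the state.
- manip.state(): the state, without advancing time (a new reading comes with each control period).
- manip.grab_frame(name): name is "scene" or "top" or "wrist"; returns the picture (480x640x3 uint8, blue, green, red); there is no depth.
- manip.calibration(name): a dict with "mtx" (3x3 intrinsics, pixels), "distortion" ([k1, k2, p1, p2, k3] as OpenCV has them; the pictures are not rectified), "T" (4x4, takes a point from camera to world coordinates); the wrist camera has in their place "T_tool_cam" (4x4, takes a point from camera to tool coordinates, whose origin is the TCP and whose axes are the tool frame's). Camera axes: x right, y down, z forward; pixel columns grow to the right and rows downward; lengths in m; the calibration is good to about 2 mm. A picture is of the moment at which its call begins: read the wrist's pose just before it. calibration takes no time and is no camera call.
- manip.job_done(): hands the job in, once; it reports no verdict.
The state is a dict: "time": time; "joint_pos": joint angles; "joint_vel": joint speeds; "joint_efforts": joint torques, N m; "tool_pos": TCP position; "tool_rot": TCP orientation; "contact_force": force on the tool from outside, world axes, zero at the start; "ft_torque": the same for the moment, N m; "gripper_width": opening from 0.0 (shut) to 1.0 (fully open).
Only numpy, scipy, OpenCV 4.12 (cv2) and the standard library are available. Lean on these libraries where they do the work, as an engineer would, in place of code of your own. Each camera call takes 0.05 s, during which the arm holds its last target. There are 200 camera calls.

TASK

The black filter housing on the plywood jig has just been glued. Slide the clamp's free jaw along its bar by the red post until it meets the housing, tilts and binds there, then swing the red-knobbed screw handle all the way down to its stop, so that the housing stays clamped tight when you let go. Leave the glass coffee jug where it stands.

Things in the scene. Friction and masses are not known exactly. Their poses are not given: they have to be found in the camera images.
- carriage: Free jaw of the steel F-clamp lying flat on the plywood jig. Origin: centre of its upright red post (18 mm across, clear 20 mm up, 16 mm down; jaw head 30 mm below) to pinch or push. Axes: y level along the bar, the way to slide, towards the housing; x level along the arm, bar to screw; z up. Slides at about 9 N, stays where left. Bar and screw axis lie 45 mm, board top 98 mm below the origin.
- pad (a point): Centre of the front face of the round grey pad (32 mm across) on the screw's end, which meets the housing; 85 mm from the post in the carriage's x, 35 mm ahead of it in y (up to 4 mm more as the screw is turned), 45 mm below it.
- jaw (a joint): Tilt of the jaw on its bar, rad: 0 square, 0.02 when its pad is pressed on the housing and it starts to bite, up to 0.05 when screwed tight. With the housing home against the fixed jaw it tilts and bites at 13 to 15 N of push on the post; up to 25 N does no harm. The post itself does not tilt.
- handle (a joint): Screw handle, rad: 0 with its lever 25 degrees above level, 0.44 level, 0.95 at the lower stop, 29 degrees below level; growing = tightening (spindle advances 4 mm per rad). It takes 6 to 15 N pressed down on the lever 50 mm from the axis and stays where left.
- handle_knob (a point): Centre of the red ball (20 mm) at the lever's end. The lever is a 10 mm steel rod, 70 mm from screw axis to ball centre; it lies 78 mm behind the post in the carriage's y, leans outwards to the carriage's +x and swings down in the upright plane across the screw: press it straight down from above.
- housing: The work: a loose black and dark grey plastic box with a pale glue seam, 76 x 70 (along the bar) x 70 mm, round collar on top to 82 mm. Origin: centre of its underside, on the jig's wooden rest; y along the bar at yaw 0. It stands 2 to 11 mm short of the fixed jaw's grey pad, and the free jaw pushes it home.
- jug: Glass coffee jug with black lid and handle, 112 mm across, 119 mm high, 0.45 kg, elsewhere on the bench: leave it alone. Origin: centre of its underside.
Things that resemble listed ones, but are neither listed nor needed, are in the scene too. What is shaped like the housing but orange is not meant.

How it is judged:
On the way:
1. the free jaw is slid against the housing until it tilts on the bar, with the handle not yet swung down (value of joint jaw above 0.01 rad and contact force between carriage and housing above 2 N and value of joint handle below 0.35 rad), for 0.2 s.
At the end, for the whole second after the job is handed in: The handle is down at its stop or within 14 degrees of it (joint over 0.7 rad), the jaw is tilted on its bar (over 0.015 rad), its pad presses the housing with more than 8 N by itself, and the housing stands upright (within 0.1 rad), at rest, with its middle within 20 mm of the screw's line (value of joint handle above 0.7 rad and value of joint jaw above 0.015 rad and contact force between carriage and housing above 8 N and angle between housing's own z axis and vertical below 0.1 rad and x of housing in the frame of carriage between 0.065 and 0.105 m and linear speed of housing below 0.01 m/s); the robot touches nothing.
It fails at once if the glass jug is pushed aside or tipped (30 mm) (distance of jug from where it was at the start of the episode above 0.03 m).
It fails at once if the housing is tipped over (angle between housing's own z axis and vertical above 0.35 rad).
It also fails if it takes over 42 s, if anything falls off the work surface, if the arm or the gripper's body presses on something with over 40 N, if the wrist force passes 120 N, or if a joint passes its speed limit or range.

## Working session

There is one attempt and no reset: what is moved stays moved. The work goes in short steps, Python scripts to look and compute and a tool call to move; the robot and the scene stay as the last step left them, time stands still between calls to the robot, and variables do not carry over. Pictures are saved under pics/ and viewed, about 8 in all and at most 12, crops included, and the job is handed in when it is done.

Besides the shell and the picture viewer there is one more tool, called after ">>>" in YAML: its name, and indented under it one key for each argument. apply_moves: Moves the arm, as the interface text tells. Its arguments: {"type":"object","properties":{"moves":{"type":"array","items":{"type":"array","items":{"type":"number"}}}},"required":["moves"]}

```bash
mkdir -p pics; cat > h.py <<'E'
import numpy as np, cv2
from plant import manip
from scipy.spatial.transform import Rotation as R
def cam(n):
    c=manip.calibration(n)
    if n=="wrist":
        s=manip.state(); T=np.eye(4); q=s["tool_rot"]; T[:3,:3]=R.from_quat([q[1],q[2],q[3],q[0]]).as_matrix(); T[:3,3]=s["tool_pos"]
        return c["mtx"],c["distortion"],T@np.array(c["T_tool_cam"])
    return c["mtx"],c["distortion"],np.array(c["T"])
def ray(C,uv):
    p=cv2.undistortPoints(np.array([[uv]],float),np.array(C[0]),np.array(C[1])).ravel()
    d=C[2][:3,:3]@np.array([p[0],p[1],1]); return C[2][:3,3],d/np.linalg.norm(d)
def onz(C,uv,z):
    o,d=ray(C,uv); return o+d*(z-o[2])/d[2]
def tri(r1,r2):
    (a,u),(b,v)=r1,r2; s=np.linalg.lstsq(np.stack([u,-v],1),b-a,rcond=None)[0]
    p,q=a+u*s[0],b+v*s[1]; return (p+q)/2,np.linalg.norm(p-q)
def proj(C,P):
    W=np.linalg.inv(C[2]); return cv2.projectPoints(np.array([P],float),cv2.Rodrigues(W[:3,:3])[0],W[:3,3],np.array(C[0]),np.array(C[1]))[0].ravel()
def reds(im):
    h=cv2.cvtColor(im,cv2.COLOR_BGR2HSV); m=(((h[...,0]<6)|(h[...,0]>174))&(h[...,1]>140)&(h[...,2]>60)).astype(np.uint8)
    n,l,s,c=cv2.connectedComponentsWithStats(m); return [(c[i].round(1).tolist(),s[i].tolist()) for i in range(1,n) if s[i,4]>25]
E
python3 - <<'E'
from h import *
for n in("top","scene"):
    im=manip.grab_frame(n); cv2.imwrite(f"pics/{n}0.png",im); print(n,reds(im)); print(manip.calibration(n)["T"])
print(manip.state()["time"],manip.state()["tool_rot"],manip.tcp_to_tips)
E
```

```text
top [([327.4, 161.6], [324, 159, 8, 6, 35]), ([334.9, 188.9], [330, 185, 11, 9, 71]), ([314.1, 227.3], [311, 224, 7, 8, 43])]
[[ 0.01320914 -0.99545205  0.09434376  0.38146735]
 [-0.99990827 -0.01286745  0.00422929 -0.02503017]
 [-0.00299609 -0.09439097 -0.9955307   1.26734675]
 [ 0.          0.          0.          1.        ]]
scene [([192.2, 172.8], [150, 144, 68, 47, 603]), ([330.6, 224.6], [327, 217, 7, 16, 86]), ([355.5, 272.9], [351, 267, 11, 13, 102]), ([386.5, 276.0], [383, 273, 8, 7, 44])]
[[ 0.81233859  0.45199883 -0.36851469  0.91185206]
 [ 0.58302153 -0.61441531  0.53158229 -0.60963612]
 [ 0.0138535  -0.6466768  -0.76263831  0.94407598]
 [ 0.          0.          0.          1.        ]]
0.1 [-0.69854211  0.69980863 -0.1057751   0.10544402] 0.019
```

View pics/top0.png

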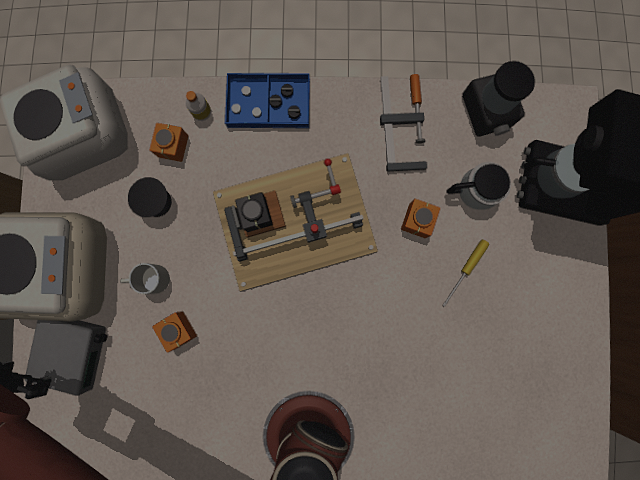

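View pics/scene0.png

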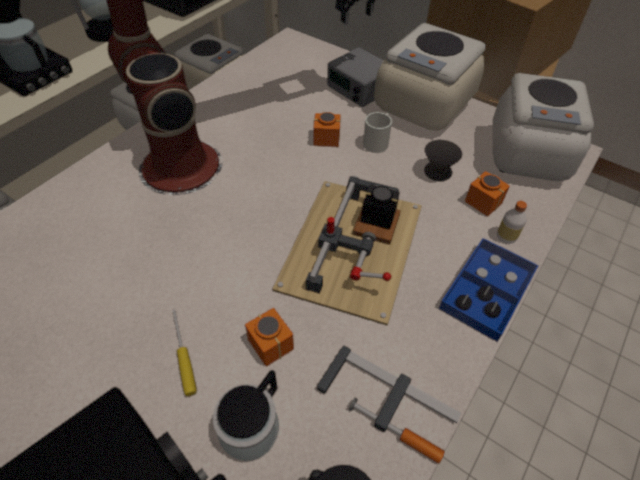

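Top view: red post (314,227), red screw hub (335,189), handle knob (327,162), black housing (253,210) on the jig and fixed jaw (235,232). The scene view shows the same parts at (331,225), (355,273), (386,276) and (380,205). Lookalikes in the top view are the orange boxes (168,142), (421,218) and (173,332), and the second clamp with the orange handle (405,120), none of them on the jig. The jug is at (487,188). I choose the red post on the plywood jig.

```bash
python3 - <<'E'
from h import *
T,S=cam("top"),cam("scene")
P={}
for n,a,b in(("post",(314.1,227.3),(330.6,224.6)),("hub",(334.9,188.9),(355.5,272.9)),("knob",(327.4,161.6),(386.5,276))):
    P[n],e=tri(ray(T,a),ray(S,b)); print(n,P[n].round(4),round(e,4))
# bar ends in top
a=onz(T,(243,255),.06);b=onz(T,(357,221),.06); print(a,b)
y=(a-b)[:2]; print("bar yaw deg",np.degrees(np.arctan2(y[1],y[0])))
print("housing",onz(T,(252,209),.12), "jug",onz(T,(484,190),.06))
q=manip.state()["tool_rot"];print(R.from_quat([q[1],q[2],q[3],q[0]]).as_matrix().round(3))
im=cv2.imread("pics/top0.png")[140:300,200:390]; cv2.imwrite("pics/crop1.png",cv2.resize(im,None,fx=4,fy=3.7,interpolation=2))
E
```

```text
post [ 0.5219 -0.0113  0.1127] 0.0014
hub [ 0.6242 -0.0609  0.0683] 0.001
knob [ 0.6882 -0.0412  0.0882] 0.0009
[0.45777296 0.1646095  0.06      ] [ 0.5460412  -0.11646341  0.06      ]
bar yaw deg 107.43439210151082
housing [0.56342314 0.1368316  0.12      ] jug [ 0.62984922 -0.43830112  0.06      ]
[[ 0.955 -0.001  0.295]
 [-0.295 -0.002  0.955]
 [-0.    -1.    -0.002]]
```

View pics/crop1.png

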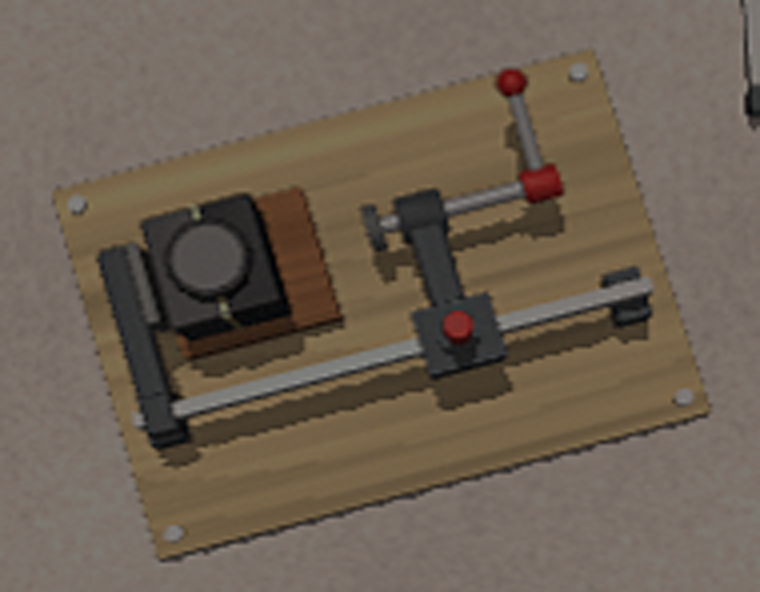

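The crop confirms the choice: red post on the sliding block, lever leaning outwards, housing square to the fixed jaw. Carriage x yaw is about 17.2°, and the expected travel is about 59 mm plus the housing gap.

>>> apply_moves:
  moves:
    - [-1,31.3,3,-30.1,0,0,0]
    - [-1,31.3,3,-30.1,0,0,0]
    - [-1,31.3,3,-30.1,0,0,0]
    - [-1,31.3,3,-30.1,0,0,0]
    - [-1,31.3,3,-30.1,0,0,0]
    - [-1,31.3,3,-30.1,0,0,0]
    - [-1,31.3,3,-30.1,0,0,0]
    - [-1,31.3,3,-30.1,0,0,0]
    - [-1,31.3,3,-30.1,0,0,0]
    - [-1,31.3,3,-30.1,0,0,0]
    - [-1,31.3,3,-30.1,0,0,0]
    - [-1,31.3,3,-30.1,0,0,0]
    - [-1,31.3,3,-30.1,0,0,0]
    - [-1,31.3,3,-30.1,0,0,0]
    - [-1,31.3,3,-30.1,0,0,0]
    - [-1,31.3,3,-30.1,0,0,0]
    - [-1,0,0,0,0,-8.59,0]
    - [-1,0,0,0,0,-8.59,0]
    - [-1,0,0,0,0,-8.59,0]
    - [-1,0,0,0,0,-8.59,0]

```text
time: 2.1
tool_pos: [0.5205, -0.0111, 0.2016]
tool_rot: [0.699, -0.699, -0.107, 0.108]
contact_force: [-0.1, -0.1, -0.0]
gripper_width: 1.007
```

```bash
python3 - <<'E'
from h import *
s=manip.state(); C=cam("wrist"); im=manip.grab_frame("wrist"); cv2.imwrite("pics/w1.png",im)
print(s["tool_pos"],s["joint_pos"],s["contact_force"]); print(C[2].round(3)); q=s["tool_rot"];M=R.from_quat([q[1],q[2],q[3],q[0]]).as_matrix();print(M.round(3))
for c,st in reds(im): print(c,st,onz(C,c,.13).round(4),onz(C,c,.115).round(4),onz(C,c,.07).round(4))
E
```

```text
[ 0.52046971 -0.0110939   0.20163597] [-1.64341215e-01 -1.64100360e-01  1.90324062e+00  2.21754537e-05
  1.40365331e+00 -2.04073418e+00] [-0.05569514 -0.09526843 -0.03138655]
[[-0.302  0.907  0.293  0.446]
 [ 0.953  0.287  0.093 -0.034]
 [ 0.     0.308 -0.951  0.325]
 [ 0.     0.     0.     1.   ]]
[[ 0.954 -0.001 -0.301]
 [ 0.301  0.     0.954]
 [-0.001 -1.     0.001]]
[323.7, 248.0] [310, 225, 29, 46, 1088] [ 0.514  -0.0113  0.13  ] [ 0.5192 -0.0095  0.115 ] [ 0.535  -0.0042  0.07  ]
[230.0, 322.9] [218, 310, 27, 28, 666] [ 0.579  -0.0519  0.13  ] [ 0.5892 -0.0532  0.115 ] [ 0.6199 -0.0573  0.07  ]
[228.2, 408.0] [217, 397, 23, 22, 373] [ 0.6443 -0.0381  0.13  ] [ 0.6596 -0.0384  0.115 ] [ 0.7054 -0.0393  0.07  ]
```

View pics/w1.png

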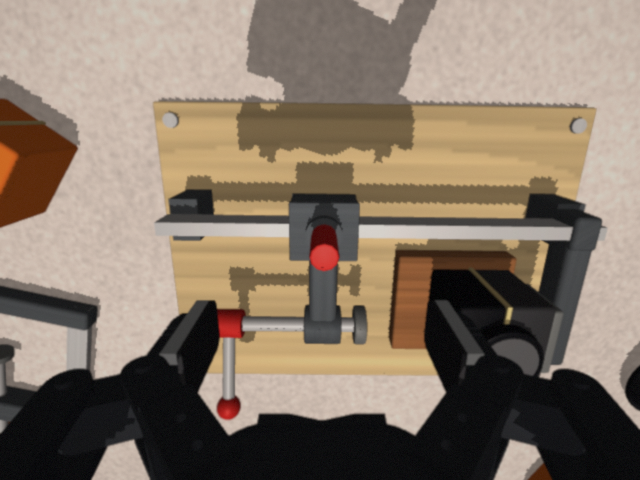

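The wrist view shows the post top at (323,258), directly between the fingers, with the bar almost level in the picture and the path clear. I'll lower and pinch.

>>> apply_moves:
  moves:
    - [-1,0,28,0,0,0,0]
    - [-1,0,28,0,0,0,0]
    - [-0.3,0,16,0,0,0,0]
    - [-0.3,0,10,0,0,0,0]
    - [0.4,0,0,0,0,0,0]
    - [0.4,0,0,0,0,0,0]
    - [1,0,0,0,0,0,0]
    - [1,0,0,0,0,0,0]
    - [1,0,0,0,0,0,0]
    - [1,0,0,0,0,0,0]

```text
time: 3.15
tool_pos: [0.5214, -0.0104, 0.1217]
tool_rot: [0.699, -0.699, -0.106, 0.105]
contact_force: [-3.3, 4.3, 5.2]
gripper_width: 0.19
```

>>> apply_moves:
  moves:
    - [1,0,0,5,0,0,0]
    - [1,0,0,5,0,0,0]
    - [1,0,0,5,0,0,0]
    - [1,0,0,5,0,0,0]
    - [1,0,0,5,0,0,0]

```text
time: 3.65
tool_pos: [0.5152, 0.0101, 0.1218]
tool_rot: [-0.696, 0.702, 0.107, -0.104]
contact_force: [1.6, -8.7, 2.1]
gripper_width: 0.186
```

>>> apply_moves:
  moves:
    - [1,0,0,5,0,0,0]
    - [1,0,0,5,0,0,0]
    - [1,0,0,5,0,0,0]
    - [1,0,0,5,0,0,0]
    - [1,0,0,5,0,0,0]
    - [1,0,0,3,0,0,0]
    - [1,0,0,3,0,0,0]

```text
time: 4.35
tool_pos: [0.5062, 0.0399, 0.1218]
tool_rot: [-0.697, 0.702, 0.107, -0.104]
contact_force: [2.9, -8.4, 1.1]
gripper_width: 0.191
```

>>> apply_moves:
  moves:
    - [1,0,0,2,0,0,0]
    - [1,0,0,2,0,0,0]

```text
time: 4.55
tool_pos: [0.505, 0.0437, 0.1218]
tool_rot: [-0.697, 0.702, 0.107, -0.104]
contact_force: [2.8, -8.3, 1.7]
gripper_width: 0.19
```

>>> apply_moves:
  moves:
    - [1,0,0,2,0,0,0]
    - [1,0,0,2,0,0,0]

```text
time: 4.75
tool_pos: [0.5039, 0.0475, 0.1218]
tool_rot: [-0.697, 0.702, 0.107, -0.104]
contact_force: [2.2, -8.9, 2.5]
gripper_width: 0.189
```

>>> apply_moves:
  moves:
    - [1,0,0,1.5,0,0,0]
    - [1,0,0,1.5,0,0,0]

```text
time: 4.95
tool_pos: [0.5031, 0.0502, 0.1217]
tool_rot: [-0.696, 0.702, 0.107, -0.104]
contact_force: [2.9, -9.9, 0.4]
gripper_width: 0.188
```

>>> apply_moves:
  moves:
    - [1,0,0,1.5,0,0,0]
    - [1,0,0,1,0,0,0]

```text
time: 5.15
tool_pos: [0.5023, 0.0525, 0.1218]
tool_rot: [-0.696, 0.702, 0.107, -0.104]
contact_force: [2.8, -10.6, 1.3]
gripper_width: 0.19
```

>>> apply_moves:
  moves:
    - [1,0,0,1,0,0,0]
    - [1,0,0,1,0,0,0]

```text
time: 5.35
tool_pos: [0.5018, 0.0544, 0.1218]
tool_rot: [-0.696, 0.702, 0.107, -0.104]
contact_force: [2.7, -10.3, 1.5]
gripper_width: 0.188
```

>>> apply_moves:
  moves:
    - [1,0,0,1,0,0,0]
    - [1,0,0,1,0,0,0]

```text
time: 5.55
tool_pos: [0.5014, 0.0554, 0.1218]
tool_rot: [-0.696, 0.703, 0.107, -0.104]
contact_force: [4.5, -15.0, 0.2]
gripper_width: 0.19
```

>>> apply_moves:
  moves:
    - [1,0,0,0.7,0,0,0]
    - [1,0,0,0,0,0,0]

```text
time: 5.75
tool_pos: [0.5014, 0.0558, 0.1218]
tool_rot: [-0.695, 0.703, 0.107, -0.104]
contact_force: [4.2, -15.0, 1.5]
gripper_width: 0.189
```

```bash
python3 - <<'E'
from h import *
s=manip.state();C=cam("wrist");im=manip.grab_frame("wrist");cv2.imwrite("pics/w2.png",im)
print(s["contact_force"],s["tool_pos"]); s=manip.state();print(s["contact_force"])
print([(c,onz(C,c,.07).round(4)) for c,_ in reds(im)])
E
```

```text
[  4.19264782 -14.97116005   1.46674883] [0.50136357 0.05579189 0.12179979]
[  4.14632724 -13.72473874   0.5018247 ]
[([321.3, 312.6], array([0.5252, 0.0629, 0.07  ])), ([187.4, 402.8], array([0.6103, 0.0032, 0.07  ]))]
```

View pics/w2.png

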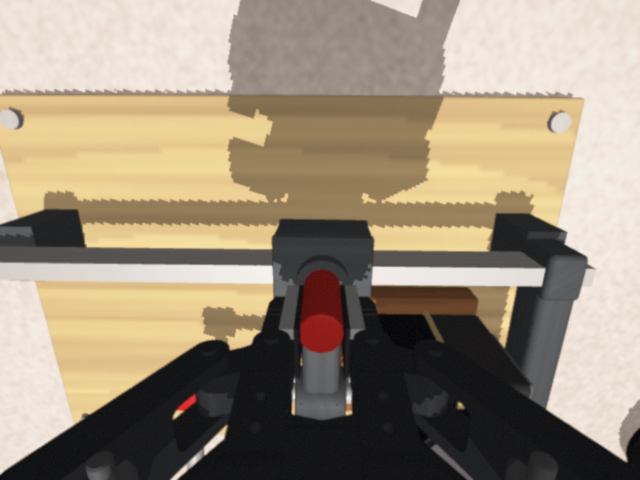

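The post is gripped at (321,312), and the housing is up against the fixed jaw. The force has risen from 9 N to 10.7 N (housing sliding) and now 15.6 N. I'll press a little more to bind it firmly, and hold.

>>> apply_moves:
  moves:
    - [1,0,0,0.7,0,0,0]
    - [1,0,0,0.5,0,0,0]
    - [1,0,0,0,0,0,0]

```text
time: 6.1
tool_pos: [0.5012, 0.0563, 0.1218]
tool_rot: [-0.695, 0.704, 0.107, -0.104]
contact_force: [4.9, -16.0, -0.4]
gripper_width: 0.189
```

>>> apply_moves:
  moves:
    - [1,0,0,0.5,0,0,0]
    - [1,0,0,0,0,0,0]
    - [1,0,0,0,0,0,0]

```text
time: 6.4
tool_pos: [0.5012, 0.0565, 0.1218]
tool_rot: [-0.695, 0.704, 0.107, -0.104]
contact_force: [5.4, -17.1, -0.4]
gripper_width: 0.185
```

>>> apply_moves:
  moves:
    - [1,0,0,0.7,0,0,0]
    - [1,0,0,0.5,0,0,0]
    - [1,0,0,0,0,0,0]
    - [1,0,0,0,0,0,0]

```text
time: 6.8
tool_pos: [0.501, 0.057, 0.1218]
tool_rot: [-0.694, 0.704, 0.108, -0.103]
contact_force: [6.7, -19.6, -0.8]
gripper_width: 0.188
```

Firm at 20.7 N, with the post no longer creeping. Release and lift.

>>> apply_moves:
  moves:
    - [-0.2,0,0,0,0,0,0]
    - [-0.2,0,0,0,0,0,0]
    - [-0.2,0,0,0,0,0,0]
    - [-0.2,0,0,0,0,0,0]
    - [-0.2,0,-20,0,0,0,0]
    - [-0.2,0,-30,0,0,0,0]
    - [-0.2,0,-30,0,0,0,0]
    - [0.5,40,0,-26,0,0,0]
    - [1,40,0,-26,0,0,0]
    - [1,45,0,-27,0,0,0]
    - [1,0,0,0,0,0,0]
    - [1,0,0,0,0,0,0]

```text
time: 8.0
tool_pos: [0.6385, 0.0248, 0.1987]
tool_rot: [0.699, -0.699, -0.105, 0.107]
contact_force: [-0.1, 0.9, 0.0]
gripper_width: -0.002
```

```bash
python3 - <<'E'
from h import *
s=manip.state();C=cam("wrist");im=manip.grab_frame("wrist");T,S=cam("top"),cam("scene")
a=manip.grab_frame("top");b=manip.grab_frame("scene");cv2.imwrite("pics/t3.png",a)
cv2.imwrite("pics/s3.png",cv2.resize(b[150:310,260:450],None,fx=4,fy=3.7)); cv2.imwrite("pics/w3.png",im)
print(s["contact_force"],s["tool_pos"],s["tool_rot"],s["gripper_width"])
for c,_ in reds(im): print("w",c,onz(C,c,.113).round(4),onz(C,c,.07).round(4),onz(C,c,.095).round(4))
for c,_ in reds(a): print("t",c,onz(T,c,.113).round(4),onz(T,c,.07).round(4),onz(T,c,.095).round(4))
for c,_ in reds(b): print("s",c,onz(S,c,.113).round(4),onz(S,c,.07).round(4),onz(S,c,.095).round(4))
cv2.imwrite("pics/c3.png",np.hstack([cv2.resize(im,(400,300)),cv2.resize(b[150:310,260:450],(400,300))]))
E
```

```text
[-0.14541983  0.89703051  0.02178112] [0.6385472  0.02482147 0.1987495 ] [ 0.6994334  -0.69891808 -0.10464184  0.106567  ] -0.0024280668896248707
w [459.5, 25.7] [0.4987 0.0571 0.113 ] [0.4853 0.0684 0.07  ] [0.4931 0.0619 0.095 ]
w [308.9, 173.5] [0.5953 0.0043 0.113 ] [0.6018 0.0048 0.07  ] [0.598  0.0045 0.095 ]
w [306.8, 272.3] [0.6558 0.021  0.113 ] [0.6746 0.0248 0.07  ] [0.6636 0.0226 0.095 ]
s [303.3, 24.2] [-0.0756  0.6771  0.113 ] [-0.1267  0.7437  0.07  ] [-0.097  0.705  0.095]
s [329.0, 19.1] [-0.0259  0.7603  0.113 ] [-0.0744  0.8312  0.07  ] [-0.0462  0.79    0.095 ]
s [398.4, 54.1] [0.2838 0.7063 0.113 ] [0.2514 0.7744 0.07  ] [0.2702 0.7348 0.095 ]
s [229.8, 55.9] [-0.1381  0.3747  0.113 ] [-0.1925  0.4256  0.07  ] [-0.1609  0.396   0.095 ]
s [377.6, 74.1] [0.2904 0.5679 0.113 ] [0.2583 0.6288 0.07  ] [0.277  0.5934 0.095 ]
s [200.9, 64.2] [-0.1767  0.2857  0.113 ] [-0.233   0.3321  0.07  ] [-0.2003  0.3051  0.095 ]
s [151.4, 97.8] [-0.1644  0.0755  0.113 ] [-0.2201  0.1109  0.07  ] [-0.1878  0.0903  0.095 ]
s [209.5, 151.6] [0.1313 0.0059 0.113 ] [0.0909 0.0377 0.07  ] [0.1144 0.0192 0.095 ]
s [169.4, 182.9] [ 0.1339 -0.1334  0.113 ] [ 0.0936 -0.1088  0.07  ] [ 0.117  -0.1231  0.095 ]
s [339.6, 204.1] [0.5024 0.0518 0.113 ] [0.4812 0.0861 0.07  ] [0.4935 0.0662 0.095 ]
s [363.0, 249.9] [ 0.6187 -0.0294  0.113 ] [0.6035 0.0007 0.07  ] [ 0.6123 -0.0168  0.095 ]
s [393.0, 252.7] [0.6746 0.0023 0.113 ] [0.6623 0.034  0.07  ] [0.6695 0.0156 0.095 ]
```

View pics/c3.png

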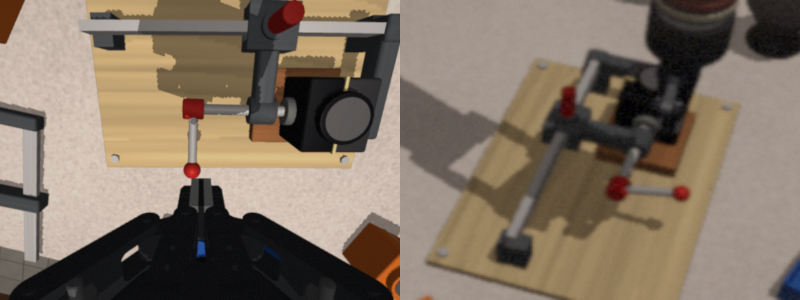

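In the wrist half of the picture, the free jaw's pad stays on the housing with the lever still up and the knob at full-image (307,272). The closed fingertips are about 8 mm off the lever line, so I'll correct that and descend.

>>> apply_moves:
  moves:
    - [1,6,25,-8,0,0,0]
    - [1,0,25,0,0,0,0]
    - [1,0,20,0,0,0,0]
    - [1,0,0,0,0,0,0]

```text
time: 8.55
tool_pos: [0.6433, 0.0196, 0.1274]
tool_rot: [0.7, -0.699, -0.104, 0.108]
contact_force: [-0.6, -0.4, -0.0]
gripper_width: -0.0
```

>>> apply_moves:
  moves:
    - [1,0,4,0,0,0,0]
    - [1,0,4,0,0,0,0]
    - [1,0,4,0,0,0,0]

```text
time: 8.85
tool_pos: [0.6473, 0.019, 0.12]
tool_rot: [-0.699, 0.699, 0.107, -0.105]
contact_force: [0.4, 0.2, -0.1]
gripper_width: 0.001
```

>>> apply_moves:
  moves:
    - [1,0,4,0,0,0,0]
    - [1,0,4,0,0,0,0]
    - [1,0,4,0,0,0,0]

```text
time: 9.15
tool_pos: [0.6466, 0.0189, 0.1061]
tool_rot: [-0.699, 0.699, 0.106, -0.106]
contact_force: [-0.1, -0.1, 1.2]
gripper_width: -0.001
```

>>> apply_moves:
  moves:
    - [1,0,3,0,0,0,0]
    - [1,0,3,0,0,0,0]

```text
time: 9.35
tool_pos: [0.6475, 0.0189, 0.1016]
tool_rot: [-0.699, 0.699, 0.106, -0.105]
contact_force: [0.5, -0.3, 5.8]
gripper_width: 0.0
```

>>> apply_moves:
  moves:
    - [1,0,3,0,0,0,0]
    - [1,0,3,0,0,0,0]
    - [1,0,3,0,0,0,0]

```text
time: 9.65
tool_pos: [0.6489, 0.0188, 0.0939]
tool_rot: [-0.699, 0.7, 0.108, -0.103]
contact_force: [2.0, 0.1, 6.9]
gripper_width: 0.002
```

```bash
python3 - <<'E'
from h import *
im=manip.grab_frame("wrist");cv2.imwrite("pics/w4.png",im);print(reds(im),manip.state()["contact_force"])
E
```

```text
[([320.7, 188.5], [292, 161, 59, 56, 3080])] [2.46007416 0.60659773 5.28202965]
```

View pics/w4.png

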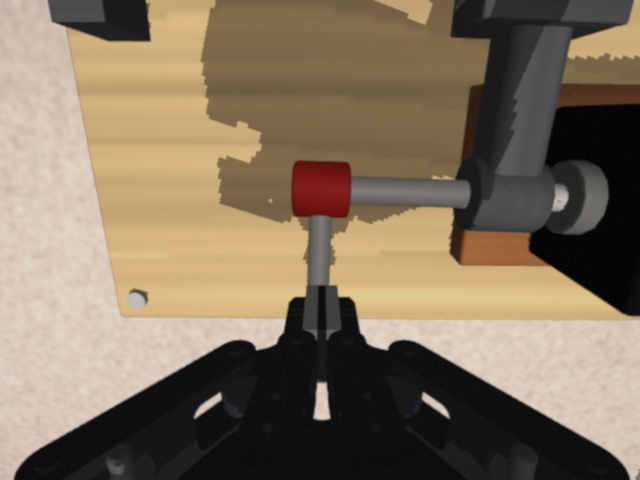

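The fingertips sit centred on the lever at (321,290), below the hub at (321,188), and the lever is going down at about 7 N. Continue.

>>> apply_moves:
  moves:
    - [1,0,3,0,0,0,0]
    - [1,0,3,0,0,0,0]
    - [1,0,3,0,0,0,0]
    - [1,0,3,0,0,0,0]

```text
time: 10.1
tool_pos: [0.6497, 0.0185, 0.0829]
tool_rot: [-0.698, 0.7, 0.108, -0.103]
contact_force: [2.2, -0.7, 9.6]
gripper_width: -0.0
```

>>> apply_moves:
  moves:
    - [1,0,2,0,0,0,0]
    - [1,0,2,0,0,0,0]
    - [1,0,2,0,0,0,0]

```text
time: 10.4
tool_pos: [0.6495, 0.0184, 0.077]
tool_rot: [-0.698, 0.7, 0.108, -0.103]
contact_force: [-0.3, -1.1, 10.4]
gripper_width: 0.0
```

>>> apply_moves:
  moves:
    - [1,0,2,0,0,0,0]
    - [1,0,2,0,0,0,0]

```text
time: 10.6
tool_pos: [0.6492, 0.0182, 0.073]
tool_rot: [-0.698, 0.7, 0.108, -0.104]
contact_force: [-1.7, -1.3, 10.7]
gripper_width: -0.001
```

>>> apply_moves:
  moves:
    - [1,0,2,0,0,0,0]
    - [1,0,2,0,0,0,0]

```text
time: 10.8
tool_pos: [0.6488, 0.0181, 0.069]
tool_rot: [-0.698, 0.7, 0.107, -0.104]
contact_force: [-2.9, -2.1, 13.0]
gripper_width: 0.002
```

>>> apply_moves:
  moves:
    - [1,0,1.5,0,0,0,0]
    - [1,0,1.5,0,0,0,0]

```text
time: 11.0
tool_pos: [0.6491, 0.0181, 0.0664]
tool_rot: [-0.698, 0.7, 0.108, -0.104]
contact_force: [-2.4, -1.0, 13.2]
gripper_width: 0.001
```

>>> apply_moves:
  moves:
    - [1,0,1.5,0,0,0,0]
    - [1,0,1,0,0,0,0]

```text
time: 11.2
tool_pos: [0.6493, 0.0181, 0.064]
tool_rot: [-0.698, 0.7, 0.108, -0.104]
contact_force: [0.0, -1.2, 12.5]
gripper_width: -0.002
```

>>> apply_moves:
  moves:
    - [1,0,1.5,0,0,0,0]
    - [1,0,1,0,0,0,0]

```text
time: 11.4
tool_pos: [0.6496, 0.0182, 0.0617]
tool_rot: [-0.698, 0.7, 0.108, -0.103]
contact_force: [-1.9, -0.9, 13.7]
gripper_width: -0.0
```

>>> apply_moves:
  moves:
    - [1,0,1,0,0,0,0]
    - [1,0,1,0,0,0,0]

```text
time: 11.6
tool_pos: [0.65, 0.0182, 0.0604]
tool_rot: [-0.698, 0.7, 0.108, -0.103]
contact_force: [-3.3, 0.2, 18.5]
gripper_width: 0.0
```

```bash
python3 - <<'E'
from h import *
b=manip.grab_frame("scene");a=manip.grab_frame("wrist");cv2.imwrite("pics/c5.png",np.hstack([cv2.resize(a,(400,300)),cv2.resize(b[170:290,300:460],(400,300),interpolation=2)]))
print(reds(b)[-3:],manip.state()["contact_force"],manip.state()["tool_pos"])
E
```

```text
[([339.4, 204.3], [336, 197, 7, 16, 84]), ([362.2, 249.9], [357, 244, 11, 13, 101]), ([386.1, 267.5], [383, 265, 7, 6, 33])] [-2.20710852 -1.26347631 16.07799089] [0.6500197  0.01817037 0.06061633]
```

View pics/c5.png

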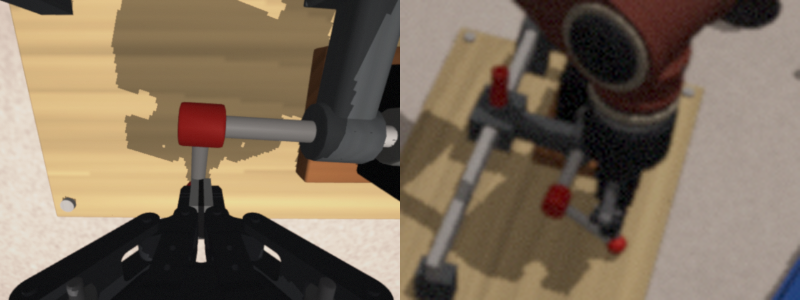

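The lever is now well below level in the scene half (knob at full-image (386,267)), and the force is rising at the stop. I'll press a little more to confirm, then lift and check.

>>> apply_moves:
  moves:
    - [1,0,1,0,0,0,0]
    - [1,0,1,0,0,0,0]
    - [1,0,0,0,0,0,0]

```text
time: 12.0
tool_pos: [0.6507, 0.0183, 0.0596]
tool_rot: [-0.698, 0.7, 0.109, -0.103]
contact_force: [-3.5, -1.4, 19.9]
gripper_width: 0.001
```

>>> apply_moves:
  moves:
    - [1,0,1,0,0,0,0]
    - [1,0,0,0,0,0,0]

```text
time: 12.2
tool_pos: [0.6514, 0.0183, 0.059]
tool_rot: [-0.698, 0.7, 0.109, -0.102]
contact_force: [-0.8, -0.4, 19.0]
gripper_width: 0.004
```

>>> apply_moves:
  moves:
    - [1,0,1.5,0,0,0,0]
    - [1,0,1.5,0,0,0,0]
    - [1,0,0,0,0,0,0]

```text
time: 12.5
tool_pos: [0.6524, 0.0185, 0.0566]
tool_rot: [-0.698, 0.7, 0.11, -0.101]
contact_force: [0.7, 0.4, 19.3]
gripper_width: -0.002
```

>>> apply_moves:
  moves:
    - [1,0,-20,0,0,0,0]
    - [1,0,-40,0,0,0,0]
    - [1,0,-40,0,0,0,0]
    - [1,-50,0,0,0,0,0]
    - [1,0,0,0,0,0,0]

```text
time: 13.0
tool_pos: [0.5936, 0.0038, 0.1476]
tool_rot: [0.699, -0.699, -0.103, 0.107]
contact_force: [-0.3, 0.7, -1.1]
gripper_width: -0.003
```

```bash
python3 - <<'E'
from h import *
C,S=cam("wrist"),cam("scene");a=manip.grab_frame("wrist");b=manip.grab_frame("scene");cv2.imwrite("pics/c6.png",np.hstack([cv2.resize(a,(400,300)),cv2.resize(b[170:290,300:460],(400,300),interpolation=2)]))
ra=reds(a);rb=reds(b)[-3:];print(ra,rb,manip.state()["contact_force"])
hub=np.array([.604,.006,.068]);hb=onz(S,rb[1][0],.068);print("hub",hb)
n=np.array([-.30,.954,0])
for C_,c in((S,rb[2][0]),(C,ra[-1][0])):   # knob on upright plane through the hub, normal to the bar
    o,d=ray(C_,c); p=o+d*((hub-o)@n)/(d@n); v=p-hub; r=v@[.954,.30,0]; print(p.round(4),r,v[2],"deg below",np.degrees(np.arctan2(-v[2],r)))
E
```

```text
[([502.0, 128.2], [460, 106, 82, 47, 3069]), ([317.2, 263.0], [298, 245, 40, 37, 1386])] [([339.4, 204.4], [336, 197, 7, 16, 86]), ([362.5, 249.6], [358, 243, 10, 13, 99]), ([386.7, 267.2], [384, 264, 6, 7, 33])] [ 0.32959829  0.45492502 -0.47879639]
hub [0.60142673 0.00210195 0.068     ]
[0.6586 0.0232 0.0232] 0.05719170934479152 -0.0447979621798385 deg below 38.07140967005515
[ 0.5682 -0.0053  0.1484] -0.037571708676419534 0.08039157451644507 deg below -115.04944868014469
```

View pics/c6.png

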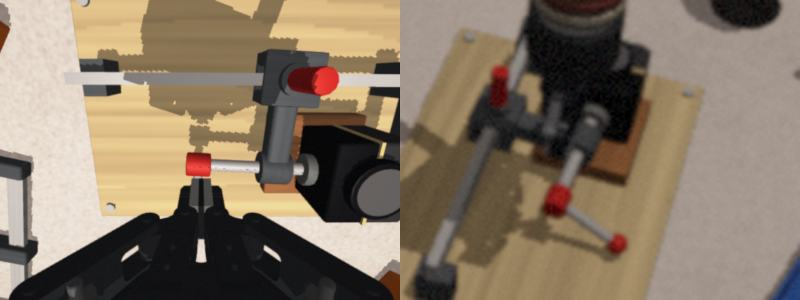

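The jaw is still on the housing, the post hasn't moved, and the lever rests low. A final pixel check against the predicted knob positions at the stop and at 0.7 rad, before handing in.

```bash
python3 - <<'E'
from h import *
S=cam("scene");x=np.array([.954,.30,0]);h=onz(S,(362.5,249.6),.068)
for a in(25,0,-14.9,-29): print(a,(proj(S,h+.07*(np.cos(np.radians(a))*x+[0,0,np.sin(np.radians(a))]))-[362.5,249.6]).round(1))
print("seen",386.7-362.5,267.2-249.6,"start",386.5-355.5,276-272.9)
E
```

```text
25 [29.  -0.9]
0 [30.2  8. ]
-14.9 [28.2 12.5]
-29 [24.6 15.9]
seen 24.19999999999999 17.599999999999994 start 31.0 3.1000000000000227
```

The knob is at its predicted lower-stop position to within 2 px. Handing in.

```bash
python3 -c "
from plant import manip
s=manip.state();print(s['time'],s['contact_force']);print(manip.job_done())"
```

```text
13.1 [ 0.32959829  0.45492502 -0.47879639]
the job is handed in; nothing more can be done
None
```

I slid the free jaw along its bar by the red post until it pushed the housing home and bound there. Then I pressed the handle down to its lower stop, lifted clear and handed the job in at 13.1 s.

- **Jaw:** The force was about 9 N sliding, 10.7 N with the housing moving, and 20.7 N once bound. After I let go, the post stayed where it was and the pad stayed on the housing.
- **Handle:** The knob was within 2 px of where it should be at the stop, and clearly past the 0.7 rad position. The pressing force rose from about 13 N to 20 N there, then levelled off while the fingertips slid slightly outwards along the lever. The stop is therefore judged mainly from the picture. A rough one-view estimate gave 38° below level, more than the 29° stop. It depends strongly on where the hub is taken to be, so I relied on the pixel comparison.
- **Not measured:** I couldn't read the jaw tilt or the clamping force directly; both are inferred from the forces and pictures.
- **Clear of the work:** The wrist force was about 0.7 N, so the robot was touching nothing. The housing stood upright in the last picture. The arm never went near the jug.

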